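Nudge the filter discs into their seats

ROBOT

A 6-joint arm with a two-finger parallel gripper is mounted at the origin on a cart in front of the work surface, level with it; the furniture and walls round the work are solid. World frame = base frame: x ahead of the robot, y to its left, z up, the work surface at z = 0. Lengths are in m, angles in rad, forces in N, time in s.
With the tool pointing down it reaches from about 0.25 to 0.775 m from the base axis. Payload 4 kg.
Tool frame: the origin (TCP) lies at the very end of the fingers, on their centre line; the grasp point (between the pads) lies 19 mm behind it; z points along the fingers, y is the line along which they close (so a half turn about z gives the same grasp; the last joint's range is limited). The gripper opens to 94 mm and grips with 3 to 60 N. Pads are 16 mm wide; open, the fingers measure 119 mm over their backs; the gripper's body (75 mm by 177 mm) begins 78 mm behind the grasp point.
Start: joints at [1.121, 0.087, 1.371, -0, 1.684, -0.103], TCP at [0.187, 0.517, 0.206] pointing down, gripper open.
Joint ranges: [-3.1, 3.1], [-0.76, 2.03], [0.27, 2.55], [-1.08, 4.22], [0.17, 2.65], [-2.57, 2.57]. Speed limits (rad/s): [2.79, 2.79, 3.14, 3.14, 3.14, 3.14].

INTERFACE

Orientations are given as [roll, pitch, yaw] about the fixed x, y, z axes, in that order (R = Rz(yaw) Ry(pitch) Rx(roll)).
In Python, from bench import robot, vision gives the robot as it stands.
- The arm moves only by the shell command python3 -m crank 'ROWS'. ROWS is JSON, a list of rows, each a list of 3 entries, a list of its own where there are three numbers: the closure, from 0 (fully open) to 1 (shut), then the shift along the tool's x, y, z in m, then the turn, a rotation vector about the tool's x, y, z in degrees. A call has 1 to 8 rows; each row shifts and turns the commanded pose from where the row before left it, along the tool's axes as they then stand; what a row does not reach is not made up. A row lasts 1/10 s, in which the tool goes at most 50 mm and 8.59 degrees, less where a joint would pass 70% of its speed; a pose out of reach is approached as far as the arm can. A call with a gripper value outside its range is refused whole. The fingers move at their own pace and stop on an object; the grip force is fixed at half the most. Time passes only in rows, so rows that do not move let the fingers close. It gives the time, the measured TCP pose, the force, the opening and the grip force at its end, in the units of the state.
- robot.get_obs(): the state, without advancing time (a new reading comes with each control period).
- vision.snapshot(name): name is "scene" or "top" or "wrist"; returns a dict with "color" (384x512x3 uint8, red, green, blue), "z_map" (384x512 float32, m along the optical axis (not along the pixel's ray), 0 where there is no reading), "fx", "fy", "cx", "cy" (pixels), "dist" ([k1, k2, p1, p2, k3] as OpenCV has them; the pictures are not rectified), "R" (3x3) and "t" (3): a world point X has camera coordinates R X + t. Camera axes: x right, y down, z forward; pixel columns grow to the right and rows downward; lengths in m; the calibration is good to about 2 mm. A picture is of the moment at which its call begins.
- robot.close_job(): hands the job in; it is judged then, once.
The state is a dict: "time": time; "joint_positions": joint angles; "qvel": joint speeds; "joint_torque": joint torques, N m; "tool_pos": TCP position; "ee_rot": TCP orientation; "wrist_force": force on the tool from outside, world axes, zero at the start; "wrist_torque": the same for the moment, N m; "width": finger opening in m; "finger_force": force on a finger pad.
Only numpy, scipy, OpenCV 4.12 (cv2) and the standard library are available. Lean on these libraries where they do the work, as an engineer would, in place of code of your own. Each camera call takes 0.05 s, during which the arm holds its last target. There are 200 camera calls.

TASK

Push the two loose filter discs across the metal plate with your fingertips until each one has dropped into the round recess of its own size and lies flat on the bottom. Only push them: do not lift them off the plate. Leave the things around the plate where they stand.

Things in the scene. Friction and masses are not known exactly. Their poses are not given: they have to be found in the camera images.
- plate: aluminium loading plate fixed to the worktop, 180 (x) x 200 (y) x 20 (z) mm; origin at the centre of its underside, x towards its far edge (the edge with the two recesses), y to the left. The upper face is flat, without a border. The large recess is on the left, the small one on the right; either disc may lie on the left or on the right of the near half
- seat_large (a point): centre of the large seat, on the level of the plate's upper face (20 mm above the worktop): a round recess with a flat black floor, 52 mm in diameter and 8 mm deep in the plate's far half, near its left edge. Axes as the plate's. The large disc fits it with 2 mm to spare all round, and stands 2 mm proud of the plate when seated
- seat_small (a point): centre of the small seat, on the level of the plate's upper face (20 mm above the worktop): a round recess with a flat black floor, 38 mm in diameter and 8 mm deep in the plate's far half, near its right edge. Axes as the plate's. The small disc fits it with 2 mm to spare all round, and stands 2 mm proud of the plate when seated
- disc_large_center (a point): large loose filter disc: a flat pale filter in a dark steel ring, 48 mm in diameter, 10 mm thick, about 70 g, lying flat on the plate's near half. This point is its centre, half-way up; z is the disc's axis
- disc_large: large loose filter disc: a flat pale filter in a dark steel ring, 48 mm in diameter, 10 mm thick, about 70 g, lying flat on the plate's near half. Origin at the centre of its underside
- disc_small_center (a point): small loose filter disc: a flat pale filter in a dark steel ring, 34 mm in diameter, 10 mm thick, about 40 g, lying flat on the plate's near half. This point is its centre, half-way up; z is the disc's axis
- disc_small: small loose filter disc: a flat pale filter in a dark steel ring, 34 mm in diameter, 10 mm thick, about 40 g, lying flat on the plate's near half. Origin at the centre of its underside
- vial_blue: bystander: small white vial with a blue cap, 25 mm wide, 49 mm tall, standing to the left of the plate; origin at the centre of its underside
- vial_green: bystander: small white vial with a green cap, 25 mm wide, 49 mm tall, standing to the right of the plate; origin at the centre of its underside
- cup_red: bystander: specimen cup with a red lid, 58 mm wide, 59 mm tall, to the left of the plate; origin at the centre of its underside
- meter: bystander: black zipped pouch, 46 x 76 x 25 mm, to the right of the plate; origin at the centre of its underside
Mind the look-alikes: they are no part of the job. Leave any brown look-alike of the disc_large alone.

How it is judged:
At the end, for the whole second after the job is handed in: each disc lies in the recess of its own size: centre within 3.5 mm of the seat's, dropped by at least 6 of the 8 mm, level within 0.06 rad and at rest; no bystander further than 20 mm from where it stood (horizontal distance between disc_large_center and seat_large below 0.0035 m and z of disc_large_center in the frame of seat_large below -0.001 m and angle between each of disc_large_center, disc_small_center's own z axis and vertical below 0.06 rad and linear speed of each of disc_large, disc_small below 0.01 m/s and horizontal distance between disc_small_center and seat_small below 0.0035 m and z of disc_small_center in the frame of seat_small below -0.001 m and distance of each of vial_blue, vial_green, cup_red, meter from where it was at the start of the episode below 0.02 m); the robot touches nothing.
It fails at once if the large disc is lifted off the plate (more than 6 mm above where it slides) (z of disc_large_center in the frame of seat_large above 0.011 m).
It fails at once if the small disc is lifted off the plate (more than 6 mm above where it slides) (z of disc_small_center in the frame of seat_small above 0.011 m).
It fails at once if a thing beside the plate (vial, cup or pouch) is knocked or carried away: moved over 20 mm (distance of any of vial_blue, vial_green, cup_red, meter from where it was at the start of the episode above 0.02 m).
It also fails if it takes over 48 s, if anything falls off the work surface, if the arm or the gripper's body presses on something with over 40 N, if the wrist force passes 120 N, or if a joint passes its speed limit or range.

## Working session

There is one attempt and no reset: what is moved stays moved. The work goes in short steps, Python scripts to look and compute and a shell command to move; the robot and the scene stay as the last step left them, time stands still between calls to the robot, and variables do not carry over. Pictures are saved under pics/ and viewed, at most 10 in all, crops included, and the job is handed in when it is done.

```bash
mkdir -p pics; ls; python3 - <<'E'
from bench import robot, vision
import cv2,numpy as np
print(robot.get_obs())
for n in("top","scene"):
    s=vision.snapshot(n); cv2.imwrite(f"pics/{n}0.png",s["color"][:,:,::-1]); np.savez(f"{n}0.npz",**s)
    print(n,s["fx"],s["fy"],s["cx"],s["cy"],s["dist"],s["R"],s["t"])
E
```

```text
pics
{'time': 0.0, 'joint_positions': array([ 1.12089737e+00,  8.79606927e-02,  1.37222498e+00, -1.94038643e-05,
        1.68362418e+00, -1.03115953e-01]), 'qvel': array([-0.00058127,  0.00079387,  0.00100215, -0.00195286,  0.00077018,
       -0.00073083]), 'joint_torque': array([ 8.64586109e-04, -3.40193868e+01, -3.02423179e+01,  7.19382777e-02,
        3.33779049e-02, -1.70934672e-04]), 'tool_pos': array([0.18670918, 0.51675405, 0.20431594]), 'ee_rot': array([-3.13938524e+00, -2.09041375e-04,  2.79480726e+00]), 'wrist_force': array([ 0.16007731, -0.24314457, -0.4901428 ]), 'wrist_torque': array([ 0.01139407, -0.00161009,  0.02856584]), 'finger_force': 0.0, 'width': 0.09365538573519556}
top 353.22236872931364 353.22236872931364 254.37879323729535 192.6078088145225 [-0.07872184  0.          0.          0.          0.        ] [[ 0.02755798 -0.99947362  0.0171185 ]
 [-0.99273757 -0.02937034 -0.11665978]
 [ 0.11710115 -0.01377927 -0.9930244 ]] [0.02707746 0.57801837 0.8445781 ]
scene 367.0726552581744 367.0726552581744 253.73981057735887 190.62440235440485 [0.03945264 0.         0.         0.         0.        ] [[-0.78529399 -0.61911733  0.00266277]
 [-0.46035344  0.58102978 -0.67117741]
 [ 0.41399041 -0.5282974  -0.74129198]] [0.49573874 0.28182991 0.67591736]
```

View pics/top0.png

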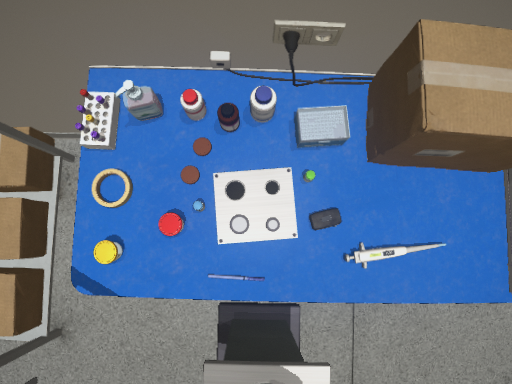

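View pics/scene0.png

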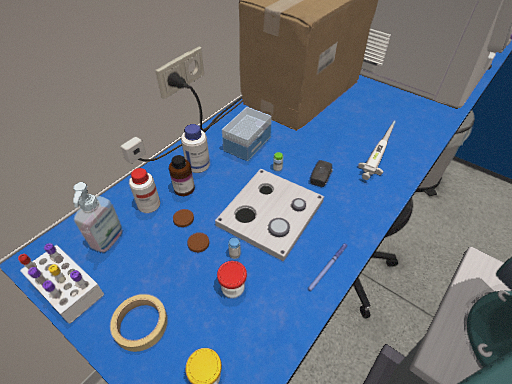

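The top view shows the plate at about (255,205), with the recesses at (235,190) and (273,187) and the discs at (239,224) and (273,225). The blue vial is at (198,206), the green vial at (310,175), and two brown look-alikes lie off the plate to the left. In the scene view the plate is at about (270,212).

Next I measure, casting rays onto planes at known heights.

```bash
cat > h.py <<'E'
import cv2,numpy as np
def K(s): return np.array([[s["fx"],0,s["cx"]],[0,s["fy"],s["cy"]],[0,0,1]],float)
def ray(s,px,z):
    n=cv2.undistortPoints(np.array(px,float).reshape(-1,1,2),K(s),np.array(s["dist"],float)).reshape(-1,2)
    d=np.c_[n,np.ones(len(n))]@np.array(s["R"]); C=-np.array(s["R"]).T@np.array(s["t"])
    return C+d*((z-C[2])/d[:,2])[:,None]
def circ(p):  # least squares circle in xy
    A=np.c_[2*p[:,:2],np.ones(len(p))]; x=np.linalg.lstsq(A,(p[:,:2]**2).sum(1),rcond=None)[0]
    return x[:2],np.sqrt(x[2]+x[:2]@x[:2])
def plate(s,c,thr=120):
    """white plate contour -> world rect on z=.02, and dark blobs inside"""
    g=s["color"].astype(int); m=((g.min(2)>thr)).astype(np.uint8)
    cs=cv2.findContours(m,cv2.RETR_CCOMP,cv2.CHAIN_APPROX_NONE)
    best=max((i for i in range(len(cs[0])) if cs[1][0][i][3]<0 and cv2.pointPolygonTest(cs[0][i],c,False)>0),key=lambda i:cv2.contourArea(cs[0][i]))
    holes=[cs[0][i] for i in range(len(cs[0])) if cs[1][0][i][3]==best and cv2.contourArea(cs[0][i])>60]
    return cs[0][best],holes
E
python3 - <<'E'
from h import *
for n,c in(("top",(255,205)),("scene",(270,190))):
    s=np.load(n+"0.npz"); o,hs=plate(s,c)
    w=ray(s,o.reshape(-1,2),.02)
    r=cv2.minAreaRect((w[:,:2]*1000).astype(np.float32)); print(n,"rect",r)
    for h in hs:
        for z in(.02,.03):
            cc,rr=circ(ray(s,h.reshape(-1,2),z)); print(z,cc.round(4),rr.round(4),h.reshape(-1,2).mean(0).round())
    print("cam",-s["R"].T@s["t"])
    g=s["color"].astype(int)
    hsv=cv2.cvtColor(s["color"],cv2.COLOR_RGB2HSV)
    for nm,m,z in(("green",(abs(hsv[...,0].astype(int)-55)<15)&(hsv[...,1]>120)&(hsv[...,2]>80),.049),("meter",(g.max(2)<70),.025)):
        k,l,st,ce=cv2.connectedComponentsWithStats(m.astype(np.uint8))
        for i in range(1,k):
            if st[i,4]>25:
                p=ray(s,ce[i],z)[0]
                if .2<p[0]<.75 and abs(p[1])<.35: print(nm,ce[i].round(),p.round(3),st[i,2:])
    if n=="top": print("blue vial",ray(s,(198,206),.049).round(3),"redcup",ray(s,(171,224),.059).round(3))
E
```

```text
top rect ((547.9658203125, 41.739830017089844), (180.91453552246094, 201.3161163330078), 6.160787582397461)
0.02 [ 0.5936 -0.0006] 0.0177 [272. 187.]
0.03 [5.922e-01 1.000e-04] 0.0175 [272. 187.]
0.02 [0.5838 0.0925] 0.0246 [235. 190.]
0.03 [0.5826 0.0921] 0.0243 [235. 190.]
cam [0.47417329 0.05567747 0.90565463]
green [310. 175.] [ 0.624 -0.092  0.049] [ 9  8 54]
meter [233. 190.] [0.583 0.096 0.025] [ 17  16 165]
meter [256. 335.] [0.231 0.03  0.025] [ 103   62 4310]
blue vial [[0.538 0.18  0.049]] redcup [[0.493 0.241 0.059]]
scene rect ((547.7032470703125, 40.98970031738281), (182.3710174560547, 202.31423950195312), 6.055746078491211)
0.02 [0.501  0.0755] 0.024 [279. 226.]
0.03 [0.4971 0.0819] 0.0237 [279. 226.]
0.02 [0.5824 0.0937] 0.0253 [245. 212.]
0.03 [0.5772 0.0997] 0.0249 [245. 212.]
0.02 [ 0.5031 -0.0075] 0.018 [298. 204.]
0.03 [4.992e-01 1.000e-04] 0.0177 [298. 204.]
0.02 [ 5.929e-01 -3.000e-04] 0.019 [266. 188.]
0.03 [0.5876 0.0072] 0.0187 [266. 188.]
cam [0.23921872 0.50025425 0.68888995]
green [278. 156.] [ 0.622 -0.089  0.049] [ 9  7 49]
meter [429. 183.] [ 0.286 -0.262  0.025] [ 33  50 211]
meter [319. 180.] [ 0.504 -0.101  0.025] [ 21  18 115]
meter [184. 193.] [0.738 0.136 0.025] [21  9 58]
meter [266. 190.] [0.589 0.007 0.025] [12  8 77]
meter [376. 264.] [0.286 0.031 0.025] [ 126  187 1054]
meter [297. 209.] [0.495 0.009 0.025] [13  6 26]
meter [245. 215.] [0.579 0.099 0.025] [ 19  15 218]
meter [278. 234.] [0.489 0.095 0.025] [21  8 38]
```

```bash
cat > go.py <<'E'
# usage: go.py x y z yaw -> remaining shift in tool axes (mm) and tool-z turn (deg)
import sys,numpy as np
from bench import robot
from scipy.spatial.transform import Rotation as R
o=robot.get_obs(); x,y,z,yaw=map(float,sys.argv[1:5])
M=R.from_euler("xyz",o["ee_rot"]); G=R.from_euler("xyz",[np.pi,0,yaw])
print("t",round(o["time"],2),"pos",o["tool_pos"].round(4),"rot",o["ee_rot"].round(3),"w",round(o["width"],4),"F",o["wrist_force"].round(1))
d=np.array([x,y,z])-o["tool_pos"]
print("shift now-axes",(M.inv().apply(d)*1e3).round(1),"goal-axes",(G.inv().apply(d)*1e3).round(1),"turn",(np.degrees((M.inv()*G).as_rotvec())).round(2))
E
python3 -m crank '[[0.68,[-0.03,-0.028,0],[0,0,0]],[0.68,[-0.03,-0.028,0],[0,0,0]],[0.68,[-0.03,-0.028,0],[0,0,0]],[0.68,[-0.03,-0.028,0],[0,0,0]],[0.68,[-0.03,-0.028,0],[0,0,0]],[0.68,[-0.03,-0.028,0],[0,0,0]],[0.68,[-0.03,-0.028,0],[0,0,0]],[0.68,[-0.03,-0.028,0],[0,0,0]]]'
python3 go.py 0.42 0.04 0.2 3.248
```

```text
time: 0.9
tool_pos: [0.3367, 0.2234, 0.2051]
ee_rot: [-3.141, -0.0, 2.795]
wrist_force: [-0.1, -0.1, 1.1]
width: 0.0333
finger_force: 0.0
t 0.9 pos [0.3367 0.2234 0.2051] rot [-3.141 -0.     2.795] w 0.0333 F [-0.1 -0.1  1.1]
shift now-axes [-140.7 -144.2    5.1] goal-axes [ -63.4 -191.2    5.1] turn [-1.000e-02 -1.000e-02 -2.595e+01]
```

```bash
python3 -m crank '[[0.68,[-0.033,-0.034,0.001],[0,0,0]],[0.68,[-0.033,-0.034,0.001],[0,0,0]],[0.68,[-0.033,-0.034,0.001],[0,0,0]],[0.68,[-0.033,-0.034,0.001],[0,0,0]],[0.68,[0,0,0],[0,0,-6.5]],[0.68,[0,0,0],[0,0,-6.5]],[0.68,[0,0,0],[0,0,-6.5]],[0.68,[0,0,0],[0,0,-6.5]]]'
python3 - <<'E'
from bench import vision
from h import *
for n in("top","wrist"):
    s=vision.snapshot(n); cv2.imwrite(f"pics/{n}1.png",s["color"][:,:,::-1]); np.savez(f"{n}1.npz",**s)
    print(n,"cam",-s["R"].T@s["t"],s["R"][2])
E
python3 go.py 0.42 0.04 0.2 3.248
```

```text
time: 1.7
tool_pos: [0.4142, 0.0519, 0.2009]
ee_rot: [3.141, -0.001, -3.031]
wrist_force: [-0.4, -0.8, -0.3]
width: 0.0303
finger_force: 0.0
top cam [0.47417329 0.05567747 0.90565463] [ 0.11710115 -0.01377927 -0.9930244 ]
wrist cam [0.34082245 0.04284405 0.38080957] [ 0.25109149  0.02999893 -0.96749839]
t 1.8 pos [0.4142 0.0521 0.201 ] rot [ 3.141e+00 -1.000e-03 -3.035e+00] w 0.0304 F [ 0.5 -0.2  0.7]
shift now-axes [ -4.5 -12.7   0.9] goal-axes [ -4.5 -12.7   1. ] turn [ 0.01 -0.06  0.  ]
```

View pics/wrist1.png

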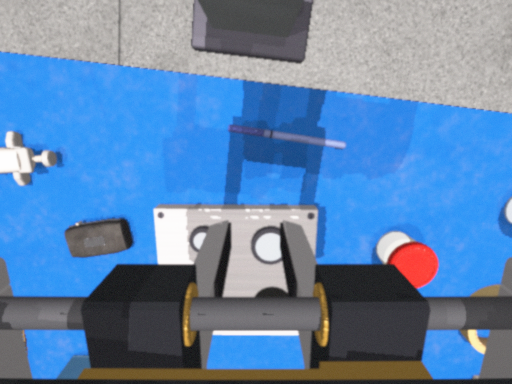

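```bash
python3 -m crank '[[0.68,[-0.025,-0.003,0],[0,0,0]],[0.68,[-0.025,-0.003,0],[0,0,0]],[0.68,[0,0,0],[0,0,0]]]'
cat > look.py <<'E'
import sys
from bench import vision
from h import *
n,k=sys.argv[1:3]
s=vision.snapshot(n); cv2.imwrite(f"pics/{n}{k}.png",s["color"][:,:,::-1]); np.savez(f"{n}{k}.npz",**s)
E
python3 look.py wrist 2; python3 go.py 0.457 0.072 0.1 3.307
```

```text
time: 2.1
tool_pos: [0.4661, 0.0516, 0.2005]
ee_rot: [3.141, -0.001, -3.037]
wrist_force: [-0.4, 0.2, -0.4]
width: 0.0303
finger_force: 0.0
t 2.15 pos [0.4648 0.0516 0.2006] rot [ 3.141e+00 -2.000e-03 -3.037e+00] w 0.0301 F [-0.6 -0.5  0.2]
shift now-axes [  5.4  21.  100.6] goal-axes [  4.4  21.4 100.6] turn [ 0.02 -0.13 -3.46]
```

View pics/wrist2.png

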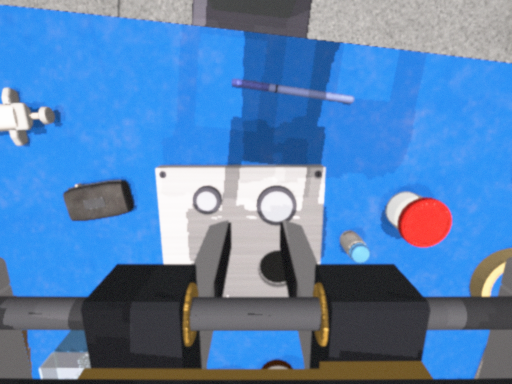

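Both discs are in clear view: the small one at (207,200) and the large one at (277,205), with the large recess behind the fingers. I'll fit their rings.

```bash
cat > discs.py <<'E'
import sys
from h import *
def fit(s,c,rad=32,thr=None,z=.03):
    g=cv2.cvtColor(s["color"],cv2.COLOR_RGB2GRAY); x0,y0=int(c[0])-rad,int(c[1])-rad
    roi=cv2.resize(g[y0:y0+2*rad,x0:x0+2*rad],None,fx=4,fy=4,interpolation=cv2.INTER_CUBIC)
    t=thr or cv2.threshold(roi,0,255,cv2.THRESH_OTSU)[0]
    m=(roi<t).astype(np.uint8); k,l,st,ce=cv2.connectedComponentsWithStats(m)
    i=1+np.argmax([ -np.hypot(*(ce[j]-4*rad)) if st[j,4]>300 else -1e9 for j in range(1,k)])
    cs=cv2.findContours((l==i).astype(np.uint8),cv2.RETR_CCOMP,cv2.CHAIN_APPROX_NONE)
    out=[]
    for q,h in zip(cs[0],cs[1][0]):
        if cv2.contourArea(q)>500:
            p=(q.reshape(-1,2)+.5)/4-.5+[x0,y0]; e=circ(ray(s,p,z)); out.append(("in" if h[3]>=0 else "out",e[0].round(4),round(e[1],4)))
    return t,out
if __name__=="__main__":
    s=np.load(sys.argv[1])
    for a in sys.argv[2:]:
        print(a,fit(s,eval(a)))
E
python3 discs.py wrist2.npz "(207,200),22" "(277,205),26"
python3 discs.py top0.npz "(239,224),16" "(273,225),12"
python3 discs.py scene0.npz "(279,226),16" "(298,204),13"
```

```text
Traceback (most recent call last):
  File "discs.py", line 18, in <module>
    print(a,fit(s,eval(a)))
            ~~~^^^^^^^^^^^
  File "discs.py", line 4, in fit
    g=cv2.cvtColor(s["color"],cv2.COLOR_RGB2GRAY); x0,y0=int(c[0])-rad,int(c[1])-rad
                                                         ~~~^^^^^^
TypeError: int() argument must be a string, a bytes-like object or a real number, not 'tuple'
Traceback (most recent call last):
  File "discs.py", line 18, in <module>
    print(a,fit(s,eval(a)))
            ~~~^^^^^^^^^^^
  File "discs.py", line 4, in fit
    g=cv2.cvtColor(s["color"],cv2.COLOR_RGB2GRAY); x0,y0=int(c[0])-rad,int(c[1])-rad
                                                         ~~~^^^^^^
TypeError: int() argument must be a string, a bytes-like object or a real number, not 'tuple'
Traceback (most recent call last):
  File "discs.py", line 18, in <module>
    print(a,fit(s,eval(a)))
            ~~~^^^^^^^^^^^
  File "discs.py", line 4, in fit
    g=cv2.cvtColor(s["color"],cv2.COLOR_RGB2GRAY); x0,y0=int(c[0])-rad,int(c[1])-rad
                                                         ~~~^^^^^^
TypeError: int() argument must be a string, a bytes-like object or a real number, not 'tuple'
```

```bash
sed -i 's/fit(s,eval(a))/fit(s,*eval(a))/' discs.py
python3 discs.py wrist2.npz "(207,200),22" "(277,205),26"
python3 discs.py top0.npz "(239,224),16" "(273,225),12"
python3 discs.py scene0.npz "(279,226),16" "(298,204),13"
```

```text
(207,200),22 (185.0, [('out', array([0.4934, 0.0018]), np.float64(0.0206)), ('in', array([ 0.4992, -0.0033]), np.float64(0.012))])
(277,205),26 (179.0, [('out', array([0.5008, 0.0839]), np.float64(0.0271)), ('in', array([0.4972, 0.0796]), np.float64(0.0189))])
(239,224),16 (182.0, [('out', array([0.4989, 0.0795]), np.float64(0.0242)), ('in', array([0.4985, 0.0794]), np.float64(0.0185))])
(273,225),12 (183.0, [('out', array([ 0.5007, -0.0028]), np.float64(0.0175)), ('in', array([ 0.5004, -0.0034]), np.float64(0.0114))])
(279,226),16 (147.0, [('out', array([0.4968, 0.0822]), np.float64(0.0258)), ('in', array([0.4988, 0.0786]), np.float64(0.0186))])
(298,204),13 (146.0, [('out', array([4.989e-01, 1.000e-04]), np.float64(0.0192)), ('in', array([ 0.5007, -0.0045]), np.float64(0.0117))])
```

Three views agree: the large disc is at (0.498, 0.079) and the small one at (0.500, -0.0035). The seats are at (0.583, 0.093) and (0.593, -0.0005). I start with the large disc, lining up behind it.

```bash
python3 -m crank '[[0.68,[0,0,0],[0,0,-3.4]],[0.68,[0.0022,0.0107,0.04],[0,0,0]],[0.68,[0.0022,0.0107,0.04],[0,0,0]],[0.68,[0,0,0.04],[0,0,0]],[0.68,[0,0,0.03],[0,0,0]],[0.68,[0,0,0],[0,0,0]]]'
python3 go.py 0.4566 0.0722 0.024 3.305
```

```text
time: 2.75
tool_pos: [0.4517, 0.072, 0.0468]
ee_rot: [3.14, -0.011, -2.976]
wrist_force: [-0.8, -0.7, 0.3]
width: 0.03
finger_force: 0.0
t 2.75 pos [0.4517 0.072  0.0468] rot [ 3.14  -0.011 -2.976] w 0.03 F [-0.8 -0.7  0.3]
shift now-axes [-5.1 -0.7 22.8] goal-axes [-4.8 -0.6 22.8] turn [ 0.09 -0.63  0.12]
```

```bash
python3 -m crank '[[0.68,[0,0,0.012],[0,0,0]],[0.68,[0,0,0],[0,0,0]],[0.68,[0,0,0],[0,0,0]],[0.68,[0,0,0],[0,0,0]]]'
python3 go.py 0.4566 0.0722 0.024 3.305
```

```text
time: 3.15
tool_pos: [0.4581, 0.072, 0.0411]
ee_rot: [-3.141, 0.003, -2.975]
wrist_force: [-0.3, 0.3, -0.5]
width: 0.0302
finger_force: 0.0
t 3.15 pos [0.4581 0.072  0.0411] rot [-3.141e+00  3.000e-03 -2.975e+00] w 0.0302 F [-0.3  0.3 -0.5]
shift now-axes [ 1.5  0.4 17.1] goal-axes [ 1.5  0.4 17.1] turn [-0.02  0.17  0.15]
```

```bash
python3 -m crank '[[0.68,[0,0,0.009],[0,0,0]],[0.68,[0,0,0.008],[0,0,0]],[0.68,[0,0,0],[0,0,0]],[0.68,[0,0,0],[0,0,0]]]'
python3 go.py 0.5569 0.0887 0.024 3.305
```

```text
time: 3.55
tool_pos: [0.4564, 0.072, 0.0218]
ee_rot: [3.141, -0.001, -2.975]
wrist_force: [0.9, -0.7, 1.4]
width: 0.03
finger_force: 0.0
t 3.55 pos [0.4564 0.072  0.0218] rot [ 3.141e+00 -1.000e-03 -2.975e+00] w 0.03 F [ 0.9 -0.7  1.4]
shift now-axes [-101.8   -0.2   -2.3] goal-axes [-1.018e+02  1.000e-01 -2.200e+00] turn [ 0.01 -0.08  0.17]
```

```bash
python3 -m crank '[[0.68,[0,0,-0.0025],[0,0,0]],[0.68,[-0.008,0,0],[0,0,0]],[0.68,[-0.01,0,0],[0,0,0]],[0.68,[-0.01,0,0],[0,0,0]],[0.68,[-0.01,0,0],[0,0,0]],[0.68,[-0.01,0,0],[0,0,0]],[0.68,[-0.008,0,0],[0,0,0]],[0.68,[-0.006,0,0],[0,0,0]]]'
python3 look.py top 3; python3 look.py scene 3
python3 go.py 0.5569 0.0887 0.024 3.305
python3 - <<'E'
from h import *
a=cv2.imread("pics/top3.png")[150:260,190:320];b=cv2.imread("pics/scene3.png")[150:260,210:340]
cv2.imwrite("pics/c3.png",cv2.resize(np.vstack([a,b]) if 0 else np.hstack([a,b]),None,fx=3,fy=3,interpolation=cv2.INTER_CUBIC))
E
```

```text
time: 4.35
tool_pos: [0.5189, 0.0824, 0.0249]
ee_rot: [3.141, -0.0, -2.975]
wrist_force: [-1.3, 0.3, 1.5]
width: 0.03
finger_force: 0.7
t 4.45 pos [0.519  0.0824 0.0249] rot [ 3.142e+00  1.000e-03 -2.975e+00] w 0.0299 F [-0.4 -0.3  0.1]
shift now-axes [-38.4  -0.1   0.9] goal-axes [-38.4   0.    0.9] turn [0.   0.04 0.17]
```

View pics/c3.png

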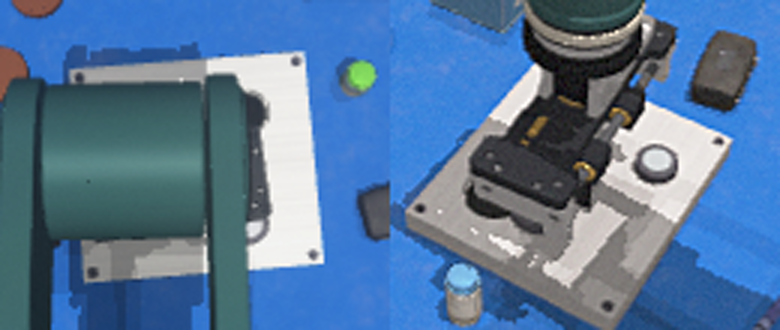

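The arm hides most of the top crop. In the scene crop the disc leads the fingers at about (520,215), right next to the large recess at (490,200). I continue slowly.

```bash
python3 -m crank '[[0.68,[-0.006,0,0],[0,0,0]],[0.68,[-0.006,0,0],[0,0,0]],[0.68,[-0.005,0,0.0005],[0,0,0]],[0.68,[-0.005,0,0],[0,0,0]],[0.68,[-0.005,0,0],[0,0,0]],[0.68,[-0.005,0,0],[0,0,0]],[0.68,[-0.004,0,0],[0,0,0]],[0.68,[-0.002,0,0],[0,0,0]]]'
python3 go.py 0.5569 0.0887 0.024 3.305; python3 look.py wrist 4; python3 look.py scene 4; python3 - <<'E'
from h import *
a=cv2.imread("pics/scene4.png")[160:260,210:340];b=cv2.imread("pics/wrist4.png")[130:250,150:350]
a=cv2.resize(a,(390,300),interpolation=cv2.INTER_CUBIC);b=cv2.resize(b,(400,300))
cv2.imwrite("pics/c4.png",np.hstack([a,b]))
E
```

```text
time: 5.25
tool_pos: [0.5561, 0.0887, 0.0245]
ee_rot: [3.142, 0.0, -2.975]
wrist_force: [-0.6, -0.0, -0.6]
width: 0.03
finger_force: 0.2
t 5.25 pos [0.5561 0.0887 0.0245] rot [ 3.142  0.    -2.975] w 0.03 F [-0.6 -0.  -0.6]
shift now-axes [-0.8 -0.1  0.5] goal-axes [-0.8 -0.1  0.5] turn [0.   0.02 0.17]
```

View pics/c4.png

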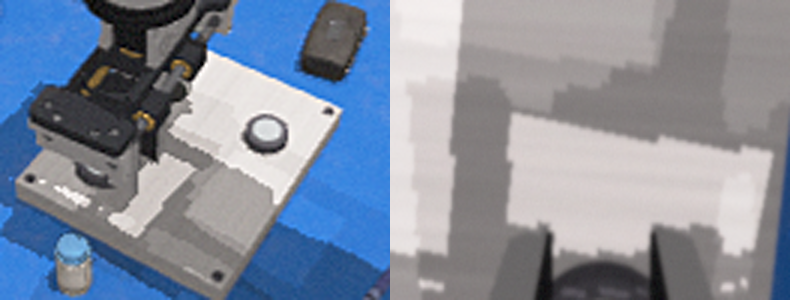

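The fingers are at the goal and the wrist force is close to zero. I'll nudge 2 mm further, lift, move back behind the small disc and check the seat from there.

```bash
python3 -m crank '[[0.68,[-0.001,0,0],[0,0,0]],[0.68,[-0.001,0,0],[0,0,0]],[0.68,[0,0,0],[0,0,0]],[0.68,[0.001,0,-0.02],[0,0,0]],[0.72,[0,0,-0.03],[0,0,0]],[0.79,[0.03,-0.01,-0.03],[0,0,0]],[0.79,[0.03,-0.03,0],[0,0,2.5]],[0.79,[0.03,-0.035,0],[0,0,5]]]'
python3 -m crank '[[0.79,[0,0,0],[0,0,0]]]'
python3 go.py 0.462 -0.0047 0.05 3.174; python3 look.py top 5; python3 look.py scene 5
python3 discs.py top5.npz "(235,190),16" "(273,225),12"; python3 discs.py scene5.npz "(245,211),17" "(298,204),13"; python3 - <<'E'
from h import *
a=cv2.imread("pics/top5.png")[150:260,190:320];b=cv2.imread("pics/scene5.png")[150:260,210:340]
cv2.imwrite("pics/c5.png",cv2.resize(np.hstack([a,b]),None,fx=3,fy=3,interpolation=cv2.INTER_CUBIC))
E
```

```text
time: 6.15
tool_pos: [0.4786, 0.0006, 0.1061]
ee_rot: [-3.141, 0.004, -3.106]
wrist_force: [0.3, -0.5, -0.4]
width: 0.0199
finger_force: 0.0
time: 6.25
tool_pos: [0.4761, -0.0021, 0.1047]
ee_rot: [-3.14, -0.001, -3.112]
wrist_force: [-0.3, -0.3, -0.7]
width: 0.02
finger_force: 0.0
t 6.25 pos [ 0.4761 -0.0021  0.1047] rot [-3.140e+00 -1.000e-03 -3.112e+00] w 0.02 F [-0.3 -0.3 -0.7]
shift now-axes [14.1 -2.1 54.7] goal-axes [14.2 -2.1 54.7] turn [-0.1  -0.04 -0.14]
(235,190),16 (190.0, [('out', array([0.5815, 0.0789]), np.float64(0.0356)), ('in', array([0.5814, 0.0922]), np.float64(0.018))])
(273,225),12 (99.0, [('out', array([ 0.5027, -0.002 ]), np.float64(0.0285))])
(245,211),17 (175.0, [('out', array([0.5802, 0.0779]), np.float64(0.0405)), ('in', array([0.5788, 0.0964]), np.float64(0.0179))])
(298,204),13 (124.0, [('out', array([0.4939, 0.0021]), np.float64(0.0231)), ('in', array([ 0.5003, -0.0044]), np.float64(0.0121))])
```

View pics/c5.png

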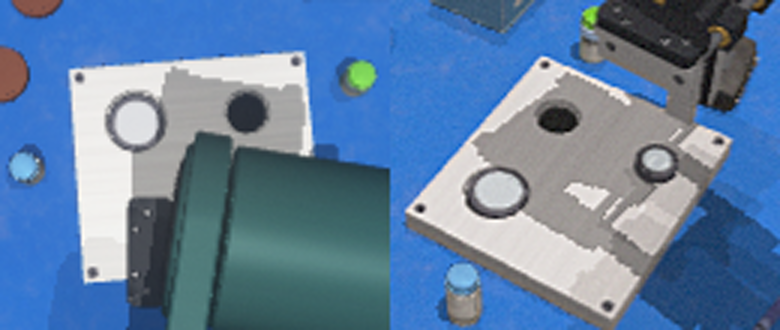

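The large disc sits in its recess at (135,122) in the top crop. The two views agree only with its top at z≈0.022, so it has dropped. The small disc is untouched at about (0.500, -0.004), so I descend behind it.

```bash
python3 -m crank '[[0.79,[0.007,-0.001,0.02],[0,0,0]],[0.79,[0.007,-0.001,0.025],[0,0,0]],[0.79,[0,0,0.02],[0,0,0]],[0.79,[0,0,0.008],[0,0,0]],[0.79,[0,0,0],[0,0,0]],[0.79,[0,0,0],[0,0,0]],[0.79,[0,0,0],[0,0,0]]]'
python3 go.py 0.5715 -0.0012 0.0245 3.174
```

```text
time: 7.05
tool_pos: [0.4659, -0.0014, 0.0328]
ee_rot: [-3.141, 0.003, -3.106]
wrist_force: [0.1, 0.3, -0.5]
width: 0.0198
finger_force: 0.0
t 7.05 pos [ 0.4659 -0.0014  0.0328] rot [-3.141e+00  3.000e-03 -3.106e+00] w 0.0198 F [ 0.1  0.3 -0.5]
shift now-axes [-105.5   -3.6    8.5] goal-axes [-105.5   -3.2    8.3] turn [-0.01  0.15  0.21]
```

```bash
python3 -m crank '[[0.79,[0.002,-0.0033,0.004],[0,0,0.2]],[0.79,[0,0,0.0035],[0,0,0]],[0.79,[0,0,0],[0,0,0]],[0.79,[0,0,0],[0,0,0]],[0.79,[0,0,0],[0,0,0]]]'
python3 go.py 0.5715 -0.0012 0.0245 3.174
```

```text
time: 7.55
tool_pos: [0.4627, -0.0049, 0.0241]
ee_rot: [3.141, 0.0, -3.11]
wrist_force: [-0.2, 0.3, 0.3]
width: 0.02
finger_force: 0.0
t 7.55 pos [ 0.4627 -0.0049  0.0241] rot [ 3.141  0.    -3.11 ] w 0.02 F [-0.2  0.3  0.3]
shift now-axes [-108.8    0.2   -0.4] goal-axes [-108.8    0.2   -0.4] turn [ 0.01  0.01 -0.03]
```

```bash
python3 -m crank '[[0.79,[-0.008,0,-0.0005],[0,0,0]],[0.79,[-0.01,0,0],[0,0,0]],[0.79,[-0.01,0,0],[0,0,0]],[0.79,[-0.01,0,0],[0,0,0]],[0.79,[-0.01,0,0],[0,0,0]],[0.79,[-0.01,0,0],[0,0,0]],[0.79,[-0.008,0,0],[0,0,0]],[0.79,[-0.006,0,0],[0,0,0]]]'
python3 go.py 0.5715 -0.0012 0.0245 3.174
```

```text
time: 8.35
tool_pos: [0.5354, -0.0026, 0.0244]
ee_rot: [3.142, -0.0, -3.11]
wrist_force: [-1.1, -0.1, 0.5]
width: 0.0196
finger_force: 0.4
t 8.35 pos [ 0.5354 -0.0026  0.0244] rot [ 3.142 -0.    -3.11 ] w 0.0196 F [-1.1 -0.1  0.5]
shift now-axes [-36.1   0.2  -0.1] goal-axes [-36.1   0.2  -0.1] turn [ 0.01 -0.01 -0.02]
```

```bash
python3 -m crank '[[0.79,[-0.006,0,0],[0,0,0]],[0.79,[-0.005,0,0],[0,0,0]],[0.79,[-0.005,0,0],[0,0,0]],[0.79,[-0.005,0,0],[0,0,0]],[0.79,[-0.005,0,0],[0,0,0]],[0.79,[-0.004,0,0],[0,0,0]],[0.79,[-0.004,0,0],[0,0,0]],[0.79,[-0.002,0,0],[0,0,0]]]'
python3 -m crank '[[0.79,[-0.001,0,0],[0,0,0]],[0.79,[-0.001,0,0],[0,0,0]],[0.79,[0,0,0],[0,0,0]]]'
python3 go.py 0.5715 -0.0012 0.0245 3.174
```

```text
time: 9.15
tool_pos: [0.5711, -0.0014, 0.0245]
ee_rot: [3.141, 0.0, -3.11]
wrist_force: [0.2, 0.7, 0.2]
width: 0.0195
finger_force: 0.1
time: 9.45
tool_pos: [0.5727, -0.0014, 0.0245]
ee_rot: [3.142, 0.0, -3.11]
wrist_force: [-0.8, -0.6, -0.2]
width: 0.0197
finger_force: 0.0
t 9.45 pos [ 0.5727 -0.0014  0.0245] rot [ 3.142  0.    -3.11 ] w 0.0197 F [-0.8 -0.6 -0.2]
shift now-axes [1.2 0.2 0. ] goal-axes [1.2 0.2 0. ] turn [ 0.    0.01 -0.03]
```

Now I lift and back off toward the robot so both seats are clear.

```bash
python3 -m crank '[[0.79,[0.001,0,-0.02],[0,0,0]],[0.79,[0,0,-0.04],[0,0,0]],[0.79,[0.03,0,-0.04],[0,0,0]],[0.79,[0.04,-0.02,-0.03],[0,0,0]],[0.79,[0.04,-0.03,0],[0,0,0]],[0.79,[0.04,-0.03,0],[0,0,0]],[0.79,[0.03,-0.03,0],[0,0,0]],[0.79,[0,0,0],[0,0,0]]]'
python3 look.py top 6; python3 look.py scene 6
python3 - <<'E'
from h import *
from discs import fit
for n,L,S in(("top6",(235,190),(272,187)),("scene6",(245,211),(266,188))):
    s=np.load(n+".npz")
    for c,r in((L,16),(S,13)):
        for z in(.022,.03): print(n,z,fit(s,c,r,z=z))
a=cv2.imread("pics/top6.png")[150:260,190:320];b=cv2.imread("pics/scene6.png")[150:260,210:340]
cv2.imwrite("pics/c6.png",cv2.resize(np.hstack([a,b]),None,fx=3,fy=3,interpolation=cv2.INTER_CUBIC))
E
```

```text
time: 10.25
tool_pos: [0.3954, -0.1182, 0.1527]
ee_rot: [-3.14, 0.0, -3.116]
wrist_force: [-0.1, -0.2, -0.1]
width: 0.0195
finger_force: 0.0
top6 0.022 (185.0, [('out', array([0.5835, 0.093 ]), np.float64(0.0255)), ('in', array([0.5823, 0.0922]), np.float64(0.0185))])
top6 0.03 (185.0, [('out', array([0.5825, 0.0927]), np.float64(0.0253)), ('in', array([0.5814, 0.0919]), np.float64(0.0183))])
top6 0.022 (184.0, [('out', array([ 0.5937, -0.0008]), np.float64(0.0185)), ('in', array([ 0.593 , -0.0014]), np.float64(0.0116))])
top6 0.03 (184.0, [('out', array([ 5.926e-01, -3.000e-04]), np.float64(0.0183)), ('in', array([ 0.5919, -0.0009]), np.float64(0.0114))])
scene6 0.022 (157.0, [('out', array([0.5829, 0.094 ]), np.float64(0.0257)), ('in', array([0.5829, 0.0913]), np.float64(0.0186))])
scene6 0.03 (157.0, [('out', array([0.5787, 0.0988]), np.float64(0.0254)), ('in', array([0.5788, 0.0962]), np.float64(0.0184))])
scene6 0.022 (156.0, [('out', array([5.932e-01, 5.000e-04]), np.float64(0.0188)), ('in', array([ 0.5935, -0.0024]), np.float64(0.0115))])
scene6 0.03 (156.0, [('out', array([0.589 , 0.0065]), np.float64(0.0186)), ('in', array([0.5893, 0.0037]), np.float64(0.0113))])
```

View pics/c6.png

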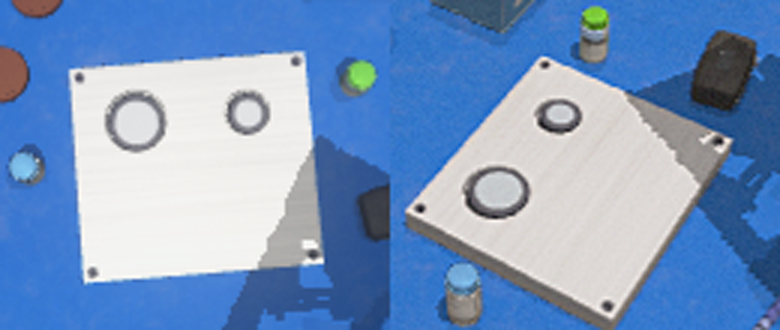

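Both discs sit in their recesses, at (135,122) and (247,112) in the top crop. The two views agree with the disc tops at z=0.022, and each centre is within about 2 mm of its seat. The bystanders have not moved and the arm is clear, so I hand in.

```bash
python3 -c "
from bench import robot
print(robot.close_job())"
```

```text
the job is handed in; nothing more can be done
None
```

I pushed both discs into their own recesses, where by the last two-view check they lie dropped and within about 2 mm of centre; nothing around the plate was disturbed, and I handed the job in at about 10 s (no verdict was returned).

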